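# Fit the hand lever to the splined damper drive

## Robot

A 7-joint arm with a two-finger parallel gripper is mounted at the origin on the work surface. World frame = base frame: x ahead of the robot, y to its left, z up, the work surface at z = 0. Lengths are in mm, angles in rad, forces in N, time in s.
With the tool pointing down it reaches from about 400 to 875 mm from the base axis. Payload 4.4 kg.
Tool frame: the origin (TCP) lies midway between the tips of the shut fingers; the grasp point (between the pads) lies 19 mm behind it (ctrl.pinch_z is the distance from the TCP to the grasp point, in mm); z points along the fingers, y is the line along which they close (so a half turn about z gives the same grasp; the last joint's range is limited). The gripper opens to 85 mm and grips with 20 to 120 N. Pads are 22 mm wide; open, the fingers measure 114 mm over their backs; the gripper's body (76 mm by 85 mm) begins 54 mm behind the grasp point. The pads swing forward as they close: fully open they stand 13 mm farther back than shut.
Start: joints at [-1.383, 0.628, 0.038, 1.517, -0.027, 0.996, -0.02], TCP at [163.179, 629.198, 231.313] pointing down, gripper open.
Joint ranges: [-3.06, 3.06], [-0.37, 2.12], [-1.25, 1.32], [0.18, 2.47], [-1.1, 4.24], [0.23, 1.98], [-2.94, 2.94]. Speed limits (rad/s): [2.57, 2.57, 3.14, 3.14, 3.14, 3.14, 3.14].

## Interface

Orientations are given as [roll, pitch, yaw] about the fixed x, y, z axes, in that order (R = Rz(yaw) Ry(pitch) Rx(roll)).
In Python, from cell import read_state, cams, order, ctrl gives the robot as it stands.
- The arm moves only by the tool move_arm, never from a script. Its argument "targets" is text: rows parted by semicolons, each of 7 numbers parted by spaces: the gripper's target within -1 to 1 (fully open at 1, half-way at 0, shut at -1), then the shift along the tool's x, y, z in cm, then the turn, a rotation vector about the tool's x, y, z in degrees. A call has 1 to 5 rows; each row shifts and turns the commanded pose from where the row before left it, along the tool's axes as they then stand; what a row does not reach is not made up. A row lasts 1/12 s, in which the tool goes at most 41.7 mm and 7.16 degrees, less where a joint would pass 70% of its speed; a pose out of reach is approached as far as the arm can. A call with a gripper value outside its range is refused whole. The fingers move at their own pace and stop on an object; the grip force is fixed at half the most. Time passes only in rows, so rows that do not move let the fingers close. It gives the time, the measured TCP pose, the force, the opening and the grip force at its end, in the units of the state.
- read_state(): the state, without advancing time (a new reading comes with each control period).
- cams.get_image(name): name is "scene" or "top" or "wrist"; returns a dict with "color" (480x640x3 uint8, red, green, blue), "fovy" (degrees; the focal length in pixels is half the picture's height over the tangent of half this angle, whatever the lens; pixels are square), "cx", "cy" (the principal point, pixels), "k1" (the pictures are not rectified: a ray, as slopes to the right and down, at radius r is drawn at 1 + k1 r^2 times it, then the intrinsics apply), "rvec" (rotation vector, rad) and "tvec" (3), from world to camera coordinates, as OpenCV has them. Camera axes: x right, y down, z forward; pixel columns grow to the right and rows downward; lengths in mm; the calibration is good to about 2 mm. A picture is of the moment at which its call begins. There is no depth.
- order.finish_job(): hands the job in; it is judged then, once.
The state is a dict: "clock": time; "qpos": joint angles; "qd": joint speeds; "tau": joint torques, N m; "eef_pos": TCP position; "tool_rot": TCP orientation; "force": force on the tool from outside, world axes, zero at the start; "torque": the same for the moment, N m; "width": finger opening in mm; "gripper_force": force on a finger pad.
Only numpy, scipy, OpenCV 4.12 (cv2) and the standard library are available. Lean on these libraries where they do the work, as an engineer would, in place of code of your own. Each camera call takes 0.05 s, during which the arm holds its last target. There are 200 camera calls.

## Task

On the alarm-fitting bench, pick up the oblong hand lever whose upright bore has six teeth and push it down onto the six-toothed splined shaft of the damper drive, rocking it a little about the shaft until the teeth mesh. Keep hold of it while you press it fully home against the shoulder, do not just drop it on; then let go. Leave the similar lever with the square hole where it lies.

Things in the scene. Friction and masses are not known exactly. Their poses are not given: they have to be found in the camera images.
- toothed_lever: Sizes in mm. Oblong grey cast hand lever lying flat, 90 long (its x) x 48 wide (its y) x 40 high, origin at the centre of its underside, z up. Through-bore at its centre, 38 diameter, with six inward teeth 3.5 wide standing in to 26 diameter, at 30, 90, 150... degrees from its x, so gaps at 0, 60, 120... About 0.2 kg. Its two flat long sides, 48 apart, suit a grip from above.
- square_lever: Sizes in mm. Oblong grey cast hand lever lying flat, 90 long (its x) x 48 wide (its y) x 40 high, origin at the centre of its underside, z up. Same outside as the other lever, but with a plain 22 square hole; it does not fit. Leave it alone.
- shaft_seat (a point): In mm: on the shaft axis, on the 46 diameter shoulder where the lever's underside comes to rest, 45 above the table; z up the shaft, x along one tooth. Six teeth, 4 wide, 33 over tips, at 0, 60, 120... degrees, from here to 30 up; then a cone to 10 diameter, tip at 43. Meshes when the lever's x is within 13 degrees of any multiple of 60 from this x; 2.5 side play. Unmeshed it stops 30 too high.
- splined_unit: Sizes in mm. Fixed damper drive carrying the splined shaft, which does not turn: grey box 110 x 80 x 40 high, origin on the table under the shaft axis, box reaching 40 to -x and 70 to +x of it. When the lever is home the shaft's cone stands 3 above the lever's top. A similar drive with a smooth round shaft, 26 diameter, stands near it: not that one.
There are look-alikes about, which are no part of the job. What is shaped like the toothed_lever but pink or red is not meant. Leave any pink look-alike of the splined_unit alone.

How it is judged (in metres and radians):
On the way:
1. the toothed lever, still held, is pushed with meshed teeth at least a third of the way down the splines (z of toothed_lever in the frame of shaft_seat below 0.02 m and horizontal distance between toothed_lever and shaft_seat below 0.01 m and contact force between the fingers and toothed_lever above 0.5 N), for 0.1 s.
At the end, for the whole second after the job is handed in: The toothed lever sits on the splined shaft, its underside within 10 mm of the shoulder, within 10 mm of the shaft axis, level within 10 degrees and at rest; the square-holed lever is within 30 mm of where it started (z of toothed_lever in the frame of shaft_seat between -0.005 and 0.01 m and horizontal distance between toothed_lever and shaft_seat below 0.01 m and angle between toothed_lever's own z axis and vertical below 0.17 rad and linear speed of toothed_lever below 0.02 m/s and angular speed of toothed_lever below 0.2 rad/s and distance of square_lever from where it was at the start of the episode below 0.03 m); the robot touches nothing.
It fails at once if the square-holed lever is shifted by more than 30 mm (distance of square_lever from where it was at the start of the episode above 0.03 m).
It also fails if it takes over 38 s, if anything falls off the work surface, if the arm or the gripper's body presses on something with over 40 N, if the wrist force passes 120 N, or if a joint passes its speed limit or range.

## Working session

There is one attempt and no reset: what is moved stays moved. The work goes in short steps, Python scripts to look and compute and a tool call to move; the robot and the scene stay as the last step left them, time stands still between calls to the robot, and variables do not carry over. Pictures are saved under pics/ and viewed, at most 10 in all, crops included, and the job is handed in when it is done.

Besides the shell and the picture viewer there is one more tool, called after ">>>" as name(argument=value, ...) on one line, values as JSON. move_arm: Moves the arm, as the interface text tells. Its arguments: {"type":"object","properties":{"targets":{"type":"string"}},"required":["targets"]}

```bash
mkdir -p pics
cat > h.py <<'E'
import numpy as np, cv2
from cell import read_state, cams, order, ctrl
def grab(n,f=None):
    im=cams.get_image(n)
    if f: cv2.imwrite('pics/'+f,im['color'][:,:,::-1])
    return im
def ray(im,u,v):
    f=240/np.tan(np.radians(im['fovy'])/2)
    d=np.array([(u-im['cx'])/f,(v-im['cy'])/f]); p=d.copy()
    for _ in range(20): p=d/(1+im['k1']*(p@p))
    R=cv2.Rodrigues(np.array(im['rvec'],float))[0]; t=np.array(im['tvec'],float).ravel()
    w=R.T@np.array([p[0],p[1],1]); return -R.T@t,w
def onz(im,u,v,z):
    c,w=ray(im,u,v); return c+w*(z-c[2])/w[2]
def proj(im,P):
    R=cv2.Rodrigues(np.array(im['rvec'],float))[0]; t=np.array(im['tvec'],float).ravel()
    q=R@np.array(P,float)+t; p=q[:2]/q[2]; p=p*(1+im['k1']*(p@p)); f=240/np.tan(np.radians(im['fovy'])/2)
    return p*f+[im['cx'],im['cy']]
E
python3 - <<'E'
from h import *
a=grab('top','top.png');b=grab('scene','scene.png')
for i in(a,b): print(ray(i,320,240),i['fovy'],i['k1'])
s=read_state();print(s['clock'],s['tool_rot'],s['eef_pos'],s['width'])
E
```

```text
(array([ 424.15615037,  -46.0057077 , 1555.17196841]), array([ 0.09047455, -0.00591773, -0.99592569])) 45.814563617096624 0.03316032011068342
(array([1619.06334898,  197.71393644,  789.27988481]), array([-0.80259991, -0.18485475, -0.56740766])) 43.9490665052671 -0.16085142530135169
0.1 [-3.13986727e+00  4.79845035e-05  2.88777154e+00] [163.06553913 628.64200039 230.46336872] 84.9636029849703
```

View pics/top.png

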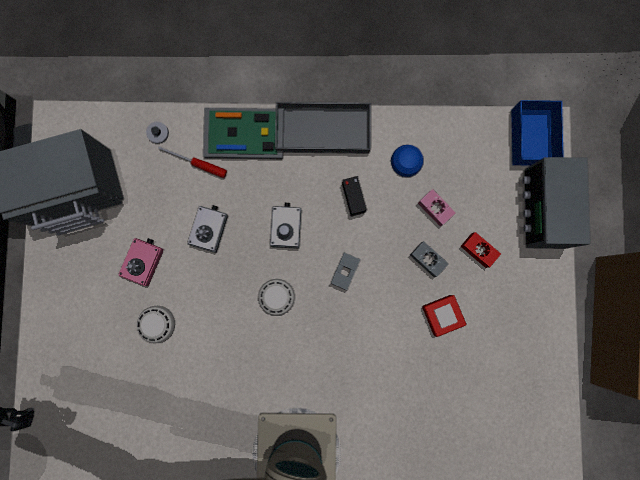

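View pics/scene.png

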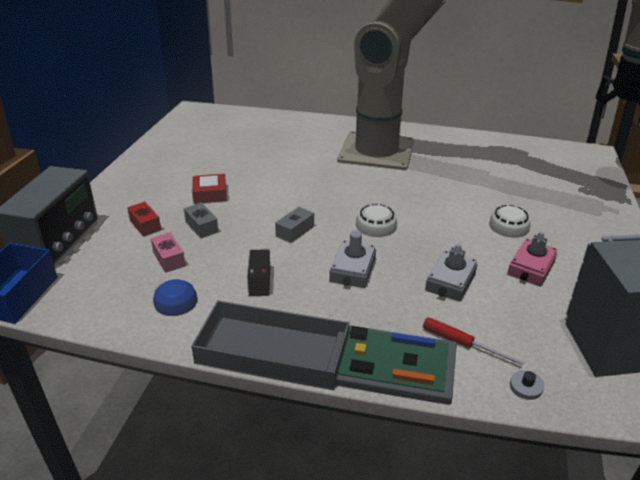

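The top view shows the grey toothed lever at (429,259), the square one at (345,271), the grey splined unit at (208,228) with its shaft near (204,233), and the smooth-shaft unit at (285,227).

Run:
```python
from h import *
a=grab('top'); c=a['color']
l=c[236:284,404:454];u=c[200:258,180:238]
cv2.imwrite('pics/crop.png',np.hstack([cv2.resize(x,(400,400),interpolation=cv2.INTER_CUBIC) for x in(l,u)])[:,:,::-1])
for p in[(429,259)]: print(onz(a,*p,40),c[265,420])
print(onz(a,204,233,75), onz(a,208,228,40), onz(a,345,271,40),onz(a,285,227,40))
hsv=cv2.cvtColor(c,cv2.COLOR_RGB2HSV)
for n,(x0,y0,x1,y1) in dict(l=(404,236,454,284),u=(180,200,238,258)).items():
    print(n); print(c[y0:y1:4,x0:x1:4].astype(int)[:,:,[0,2]].tolist())
```

```text
[ 514.12869675 -346.13128874   40.        ] [71 70 68]
[573.70337423 248.90714859  75.        ] [590.82956867 245.58671471  40.        ] [ 479.61501338 -122.45390264   40.        ] [595.81213637  39.29895164  40.        ]
l
[[[133, 123], [139, 132], [135, 129], [140, 130], [134, 126], [141, 133], [134, 124], [140, 130], [141, 130], [141, 134], [139, 132], [139, 133], [140, 133]], [[136, 129], [138, 132], [141, 132], [142, 132], [142, 135], [138, 130], [136, 127], [141, 132], [134, 128], [140, 134], [136, 129], [134, 129], [140, 130]], [[135, 128], [138, 131], [143, 136], [138, 131], [58, 65], [78, 88], [137, 131], [143, 136], [137, 128], [136, 128], [137, 131], [140, 136], [136, 129]], [[135, 129], [136, 129], [136, 127], [34, 43], [84, 92], [81, 89], [80, 91], [120, 117], [135, 129], [135, 126], [144, 136], [137, 128], [137, 129]], [[136, 129], [136, 130], [30, 29], [86, 94], [79, 91], [84, 92], [70, 79], [32, 34], [114, 112], [136, 126], [134, 127], [139, 131], [138, 128]], [[133, 126], [120, 112], [21, 24], [86, 94], [92, 103], [82, 76], [129, 122], [57, 58], [27, 30], [95, 98], [
[... 2884 characters left out ...]
, 132], [140, 129], [71, 68], [72, 78], [146, 152], [142, 147], [151, 151], [148, 150], [150, 151], [61, 69], [123, 117], [130, 124], [137, 126], [136, 127], [132, 125]], [[146, 137], [138, 129], [143, 133], [144, 134], [80, 75], [48, 48], [36, 39], [146, 149], [38, 46], [43, 46], [134, 127], [135, 128], [136, 129], [138, 128], [139, 130]], [[139, 131], [142, 134], [137, 129], [136, 129], [144, 136], [137, 129], [141, 133], [83, 77], [69, 63], [42, 41], [137, 132], [133, 127], [137, 128], [140, 132], [133, 123]], [[142, 135], [135, 126], [133, 123], [142, 133], [134, 125], [137, 128], [138, 130], [137, 130], [135, 129], [142, 135], [141, 131], [135, 126], [133, 124], [134, 128], [137, 128]]]
```

View pics/crop.png

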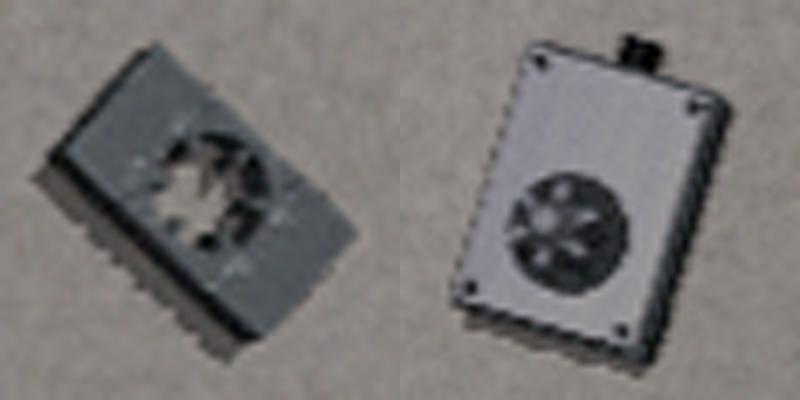

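The crop shows the lever top-face corners at about (60,155), (150,45), (357,232), (262,338), and the unit top corners at about (132,42), (330,98), (250,345), (55,295) with the shoulder disc centred at (170,235), in their own crop coordinates.

Run:
```python
from h import *
a=grab('top')
L=np.array([onz(a,404+x/8,236+y*.12,40)[:2] for x,y in[(60,155),(150,45),(357,232),(262,338)]])
U=np.array([onz(a,180+x*.145,200+y*.145,40)[:2] for x,y in[(132,42),(330,98),(250,345),(55,295)]])
for P in(L,U):
    print(P.round(),P.mean(0),[np.linalg.norm(P[i]-P[i-1]).round() for i in range(4)],cv2.minAreaRect(P.astype(np.float32)))
d=(L[2]+L[3]-L[0]-L[1]);print('lever ang',np.degrees(np.arctan2(d[1],d[0])))
d=(U[0]+U[1]-U[2]-U[3]);print('unit ang',np.degrees(np.arctan2(d[1],d[0])), 'from box', U.mean(0)-15*d/np.linalg.norm(d))
print('shoulder',onz(a,180+170*.145,200+235*.145,45))
s=read_state();print(s['eef_pos'],s['tool_rot'],s['clock'])
```

```text
[[ 525. -300.]
 [ 561. -330.]
 [ 502. -398.]
 [ 468. -366.]] [ 513.97440653 -348.46765672] [np.float64(88.0), np.float64(47.0), np.float64(90.0), np.float64(47.0)] ((513.778076171875, -348.6632080078125), (90.37657165527344, 46.77909851074219), 49.052162170410156)
[[650. 271.]
 [629. 193.]
 [532. 222.]
 [551. 298.]] [590.24115537 246.04166329] [np.float64(103.0), np.float64(80.0), np.float64(101.0), np.float64(78.0)] ((589.6504516601562, 245.76473999023438), (80.47891998291016, 102.87779998779297), 74.76761627197266)
lever ang -130.92194976335995
unit ang -15.707504771824752 from box [575.80131096 250.10256139]
shoulder [573.86968297 253.06764017  45.        ]
[163.08743677 628.81381937 230.71928245] [-3.14039741e+00 -1.71696065e-05  2.88775645e+00] 0.2
```

>>> move_arm(targets="1 -4.1 -0.13 0 0 0 3.65;1 -4.1 -0.13 0 0 0 3.65;1 -4.1 -0.13 0 0 0 3.65;1 -4.1 -0.13 0 0 0 3.65;1 -4.1 -0.13 0 0 0 3.65")

```text
clock: 0.62
eef_pos: [352.0, 546.5, 231.1]
tool_rot: [3.141, 0.0, 2.566]
force: [-0.1, 1.0, 0.2]
width: 85.1
gripper_force: 0.0
```

>>> move_arm(targets="1 -4.1 -0.13 0 0 0 3.65;1 -4.1 -0.13 0 0 0 3.65;1 -4.1 -0.13 0 0 0 3.65;1 -4.1 -0.13 0 0 0 3.65;1 -4.1 -0.13 0 0 0 3.65")

```text
clock: 1.03
eef_pos: [503.7, 409.4, 231.1]
tool_rot: [3.141, -0.0, 2.248]
force: [0.7, 0.7, -0.2]
width: 85.3
gripper_force: 0.0
```

>>> move_arm(targets="1 -4.1 -0.13 0 0 0 3.65;1 -4.1 -0.13 0 0 0 3.65;1 -4.1 -0.13 0 0 0 3.65;1 -4.1 -0.13 0 0 0 3.65;1 0 -2 0 0 0 0")

```text
clock: 1.45
eef_pos: [577.7, 252.1, 231.5]
tool_rot: [3.137, 0.009, 1.98]
force: [0.9, -0.8, 1.4]
width: 85.4
gripper_force: 0.0
```

Run:
```python
from h import *
a=grab('wrist'); a=grab('wrist','w1.png')
np.save('w1.npy',a,allow_pickle=True)
print(read_state()['eef_pos'],ray(a,320,240)); print([proj(a,(574.5,251,z)) for z in(45,88)])
```

```text
[569.3372566  258.60073912 231.020533  ] (array([540.72798428, 319.19197504, 373.12172878]), array([ 0.11736422, -0.2516673 , -0.96074158]))
[array([321.45452903, 221.65984471]), array([321.92969704, 232.91440461])]
```

View pics/w1.png

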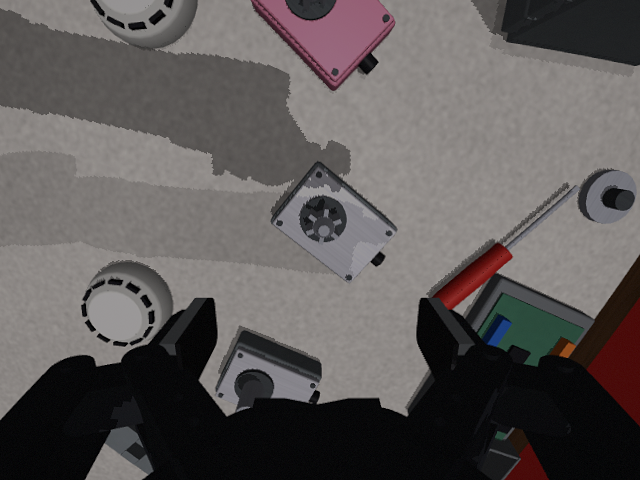

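The wrist view shows the splined unit with its cone tip at about (323,231), the shoulder disc near (323,218), and box corners near (318,163), (396,230), (348,281), (273,221). Now I refine these.

Run:
```python
from h import *
a=np.load('w1.npy',allow_pickle=True).item()
c=a['color'][145:295,255:415]
cv2.imwrite('pics/w1c.png',cv2.resize(c,(800,750),interpolation=cv2.INTER_CUBIC)[75:675,:,::-1])
print(onz(a,323,231,88),onz(a,323,218,45))
U=np.array([onz(a,*p,40)[:2] for p in[(318,163),(396,230),(348,281),(273,221)]]);print(U,[np.linalg.norm(U[i]-U[i-1]).round() for i in range(4)])
```

```text
[574.64918344 252.93290495  88.        ] [574.39065357 254.97719401  45.        ]
[[548.65980246 301.09796952]
 [647.27140925 272.49404029]
 [626.62486178 202.7628217 ]
 [530.38935695 231.02314711]] [np.float64(72.0), np.float64(103.0), np.float64(73.0), np.float64(100.0)]
```

View pics/w1c.png

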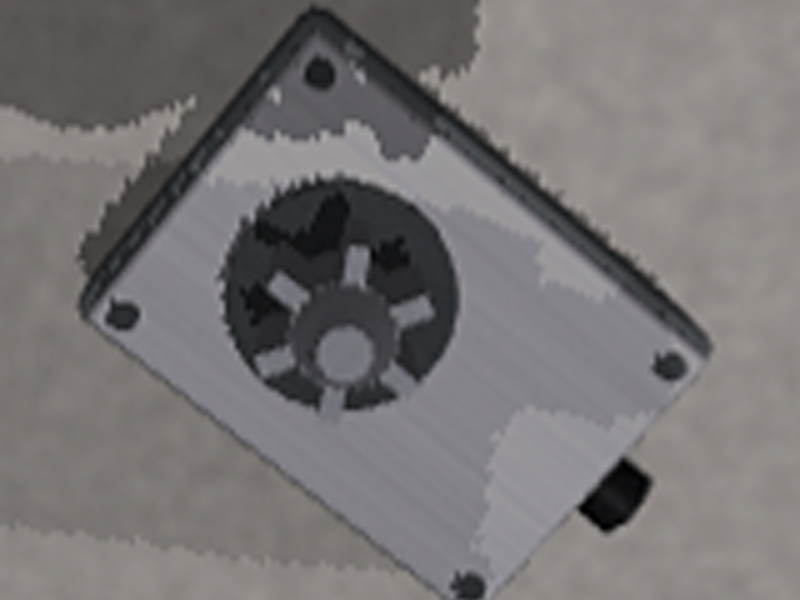

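>>> move_arm(targets="1 -4.1 -0.13 0 0 0 3.65;1 -4.1 -0.13 0 0 0 3.65;1 -4.1 -0.13 0 0 0 3.65;1 -4.1 -0.13 0 0 0 3.65;1 -4.1 -0.13 0 0 0 3.65")

```text
clock: 1.97
eef_pos: [624.7, 65.4, 231.2]
tool_rot: [3.141, -0.0, 1.676]
force: [0.7, 0.5, -0.7]
width: 85.1
gripper_force: 0.0
```

>>> move_arm(targets="1 -4.1 -0.13 0 0 0 3.65;1 -4.1 -0.13 0 0 0 3.65;1 -4.1 -0.13 0 0 0 3.65;1 -4.1 -0.13 0 0 0 3.65;1 -4.1 -0.13 0 0 0 3.65")

```text
clock: 2.38
eef_pos: [613.7, -138.9, 231.1]
tool_rot: [3.141, -0.0, 1.358]
force: [0.0, -0.7, 0.7]
width: 85.4
gripper_force: 0.0
```

>>> move_arm(targets="1 -4.1 -0.13 0 0 0 3.65;1 -4.1 -0.13 0 0 0 3.65;1 -4.1 -0.13 0 0 0 3.65;1 -4.1 -0.13 0 0 0 3.65;1 0 0 0 0 0 5")

```text
clock: 2.8
eef_pos: [552.9, -303.2, 232.2]
tool_rot: [3.139, 0.008, 1.001]
force: [-1.3, -1.7, 0.7]
width: 85.4
gripper_force: 0.0
```

Run:
```python
from h import *
a=grab('wrist');a=grab('wrist');a=grab('wrist','w2.png')
np.save('w2.npy',a,allow_pickle=True)
s=read_state();print(s['eef_pos'],s['tool_rot'],s['clock'],ray(a,320,240)); print(proj(a,(514,-348.5,40)))
```

```text
[ 559.02667063 -291.84332087  230.95816293] [-3.14135940e+00 -7.65099743e-04  1.01844415e+00] 2.95 (array([ 594.28184174, -234.96465985,  373.61052699]), array([-0.13594006, -0.23850575, -0.96164988]))
[308.66832934 279.9101588 ]
```

View pics/w2.png

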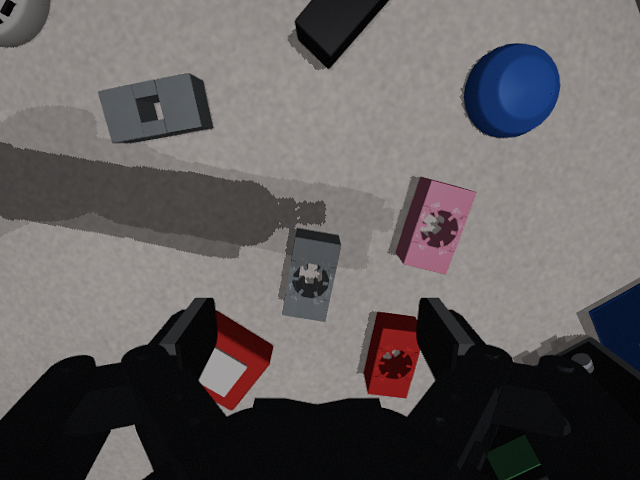

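The wrist picture shows the grey toothed lever with its bore at about (310,280). The square lever is far off at (155,108), and the red and pink ones are nearby.

Run:
```python
from h import *
a=np.load('w1.npy',allow_pickle=True).item()
q=lambda x,y,z:onz(a,255+x/5,145+(y+75)/5,z)[:2]
print('shaft',q(341,295,45),q(346,352,88))
ang=lambda d:np.degrees(np.arctan2(d[1],d[0]))
print('teeth',[ang(q(*p,75)-q(*r,75))%60 for p,r in[((357,262),(332,405)),((290,290),(400,380)),((412,312),(270,362))]])
b=np.load('w2.npy',allow_pickle=True).item(); g=b['color'].astype(int)
print(g[300:302,290:330:6].tolist()); print(g[225:330:6,315].tolist()); print(g[300,276:300:2].tolist())
m=((g[:,:,2]-g[:,:,0]>3)&(g.max(2)<125)&(g.min(2)>70)).astype(np.uint8); m[:215]=0;m[335:]=0;m[:,:270]=0;m[:,355:]=0
m=cv2.morphologyEx(m,cv2.MORPH_OPEN,np.ones((3,3),np.uint8))
C=max(cv2.findContours(m,0,2)[0],key=cv2.contourArea)
P=np.array([onz(b,*p[0],40)[:2] for p in C],np.float32);print(cv2.minAreaRect(P),C[:,0].min(0),C[:,0].max(0), onz(b,310,280,40))
print(cv2.boxPoints(cv2.minAreaRect(C)))
```

```text
shaft [574.97968302 254.13973409] [575.37738556 253.83838817]
teeth [np.float64(44.45586501693337), np.float64(43.83089436236398), np.float64(43.786750686775484)]
[[[90, 94, 97], [106, 110, 114], [89, 93, 96], [88, 93, 96], [117, 120, 125], [109, 113, 117], [77, 80, 83]], [[90, 94, 97], [93, 97, 101], [89, 93, 96], [89, 93, 97], [94, 98, 102], [106, 109, 113], [86, 90, 93]]]
[[126, 121, 119], [70, 69, 68], [30, 33, 35], [79, 83, 85], [79, 82, 86], [79, 83, 86], [78, 82, 84], [149, 143, 141], [141, 136, 134], [26, 27, 30], [31, 32, 33], [53, 55, 58], [84, 87, 91], [115, 120, 123], [91, 94, 98], [88, 93, 95], [151, 146, 142], [144, 140, 137]]
[[146, 142, 138], [148, 142, 139], [149, 144, 141], [152, 147, 143], [77, 79, 79], [90, 94, 97], [88, 92, 96], [90, 94, 97], [90, 94, 97], [89, 94, 97], [106, 110, 114], [89, 93, 96]]
((514.8165893554688, -350.18853759765625), (88.72551727294922, 47.66446304321289), 47.88529586791992) [283 238] [339 320] [ 515.13416865 -349.32800695   40.        ]
[[280.7472  314.01508]
 [295.24908 236.6717 ]
 [340.2906  245.117  ]
 [325.7887  322.4604 ]]
```

>>> move_arm(targets="1 -3.6 -0.35 0 0 0 0;1 -3.6 -0.35 0 0 0 0;1 0 0 3 0 0 5.1;1 0 0 3 0 0 5.1;1 0 0 3 0 0 0")

```text
clock: 3.37
eef_pos: [516.6, -348.0, 140.5]
tool_rot: [3.14, -0.002, 0.84]
force: [2.0, -0.4, -0.7]
width: 85.5
gripper_force: 0.0
```

>>> move_arm(targets="1 0 0 3 0 0 0;1 0 0 3 0 0 0;1 0 0 0 0 0 0;1 0 0 0 0 0 0")

```text
clock: 3.7
eef_pos: [515.3, -347.1, 80.0]
tool_rot: [-3.138, -0.001, 0.843]
force: [1.0, -0.9, 0.4]
width: 85.3
gripper_force: 0.0
```

Run:
```python
from h import *
s=read_state();print(s['eef_pos'],np.degrees(s['tool_rot']))
b=grab('wrist','w3.png')
R=cv2.Rodrigues(np.array(b['rvec']))[0]
print(proj(b,(515,-349.5,40)))
```

```text
[ 515.3468066  -347.11671749   80.02584666] [-1.79796046e+02 -4.79188353e-02  4.83100634e+01]
[319.28961216 273.13794935]
```

View pics/w3.png

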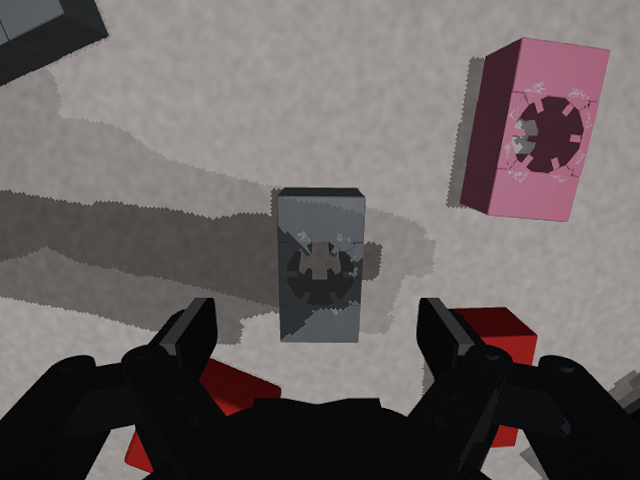

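The lever is centred at (321,272), with its top corners near (278,196), (365,196), (359,342) and (281,342). It lines up with the fingers, which have clear room around it, so I go down and grip.

>>> move_arm(targets="1 -0.2 0.15 2.5 0 0 0;1 0 0 2.5 0 0 0;1 0 0 2 0 0 0;1 0 0 0.6 0 0 0;1 0 0 0 0 0 0")

```text
clock: 4.17
eef_pos: [515.2, -351.9, 5.8]
tool_rot: [3.141, -0.001, 0.84]
force: [0.1, 0.7, 0.7]
width: 85.8
gripper_force: 0.0
```

>>> move_arm(targets="-1 0 0 0 0 0 0;-1 0 0 0 0 0 0;-1 0 0 0 0 0 0;-1 0 0 0 0 0 0;-1 0 0 0 0 0 0")

```text
clock: 4.58
eef_pos: [515.5, -352.9, 7.2]
tool_rot: [3.139, -0.001, 0.839]
force: [0.0, 1.1, 8.0]
width: 47.3
gripper_force: 63.3
```

>>> move_arm(targets="-1 0 0 0 0 0 0;-1 0 0 0 0 0 0;-1 0 0 0 0 0 0;-1 0 0 0 0 0 0;-1 0 0 0 0 0 0")

```text
clock: 5.0
eef_pos: [515.5, -352.9, 7.2]
tool_rot: [3.139, -0.001, 0.839]
force: [0.6, 1.3, 7.8]
width: 47.0
gripper_force: 63.3
```

>>> move_arm(targets="-1 0 0 -2 0 0 0;-1 0 0 -4 0 0 0;-1 0 0 -4 0 0 0;-1 0 0 -4 0 0 0;-1 0 0 -4 0 0 0")

```text
clock: 5.42
eef_pos: [514.0, -351.9, 187.3]
tool_rot: [-3.141, 0.0, 0.838]
force: [1.1, -0.1, -2.5]
width: 47.2
gripper_force: 62.4
```

>>> move_arm(targets="-1 3.9 -0.65 0 0 0 -3.5;-1 3.9 -0.65 0 0 0 -3.5;-1 3.9 -0.65 0 0 0 -3.5;-1 3.9 -0.65 0 0 0 -3.5;-1 3.9 -0.65 0 0 0 -3.5")

```text
clock: 5.83
eef_pos: [600.0, -172.6, 185.8]
tool_rot: [3.141, -0.0, 1.147]
force: [0.7, 0.4, -0.4]
width: 47.2
gripper_force: 62.6
```

>>> move_arm(targets="-1 3.9 -0.65 0 0 0 -3.5;-1 3.9 -0.65 0 0 0 -3.5;-1 3.9 -0.65 0 0 0 -3.5;-1 3.9 -0.65 0 0 0 -3.5;-1 3.9 -0.65 0 0 0 -3.5")

```text
clock: 6.25
eef_pos: [626.7, 22.6, 185.6]
tool_rot: [3.141, -0.0, 1.453]
force: [0.6, 0.5, -1.8]
width: 47.3
gripper_force: 62.6
```

>>> move_arm(targets="-1 3.9 -0.65 0 0 0 -3.5;-1 3.9 -0.65 0 0 0 -3.5;-1 3.9 -0.65 0 0 0 -3.5;-1 3.9 -0.65 0 0 0 -3.5;-1 0 0 0 0 0 0")

```text
clock: 6.67
eef_pos: [601.7, 189.8, 184.8]
tool_rot: [-3.14, -0.009, 1.709]
force: [-0.6, 3.3, -2.2]
width: 47.2
gripper_force: 62.6
```

Run:
```python
from h import *
b=grab('wrist');b=grab('wrist');b=grab('wrist','w4.png')
np.save('w4.npy',b,allow_pickle=True)
s=read_state();print(s['eef_pos'],np.degrees(s['tool_rot']),s['force'],s['width'],s['clock'])
print(proj(b,(575,253.8,88)))
```

```text
[604.87693224 177.18294795 185.47093369] [-1.79998166e+02  3.54417664e-02  9.71226106e+01] [-0.03751965 -0.73540518 -1.37913944] 47.48207438599037 6.8167
[289.18532273 132.9232974 ]
```

View pics/w4.png

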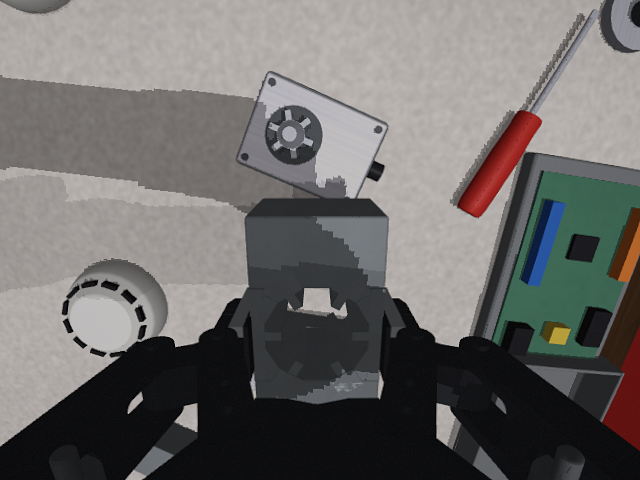

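The picture shows the shaft tip at (290,133), which matches the prediction. The held lever's bore is centred at about (318,337), with its side teeth on row 337.

Run:
```python
from h import *
b=np.load('w4.npy',allow_pickle=True).item()
p=onz(b,318,337,218.3);s=read_state();e=np.array(s['eef_pos']);y=s['tool_rot'][2]
X=np.array([np.cos(y),np.sin(y)]);Y=np.array([np.sin(y),-np.cos(y)])
d=p[:2]-e[:2];print('bore-TCP',d@X,d@Y)
sh=onz(b,290,133,88);print(sh)
for z in(216,218.3): 
  print([(onz(b,u,v,z)[:2]-e[:2])@np.c_[X,Y] for u,v in[(246,216),(388,216),(318,337)]])
off=2.2;T=np.array([575.2,253.8]);yt=np.radians(104.2);tcp=T-off*np.array([np.cos(yt),np.sin(yt)])
print('target',tcp,'move',(tcp-e[:2])@np.c_[X,Y],104.2-np.degrees(y))
```

```text
bore-TCP 5.128889854859523 -0.8313180168453704
[575.54936948 253.81954193  88.        ]
[array([ 49.44732474, -25.13248443]), array([49.65757804, 22.32080454]), array([ 3.70552456, -0.81505539])]
[array([ 49.92941459, -24.64834263]), array([50.1353413 , 21.82845184]), array([ 5.12888985, -0.83131802])]
target [575.73967625 251.66722023] move [ 77.52230124 -19.67687257] 7.0773893730472395
```

>>> move_arm(targets="-1 2.5 -0.62 0 0 0 0;-1 2.5 -0.62 0 0 0 0;-1 2.6 -0.62 0 0 0 0;-1 0 0 3 0 0 -3.55;-1 0 0 3 0 0 -3.55")

```text
clock: 7.23
eef_pos: [578.9, 251.4, 126.6]
tool_rot: [3.136, -0.001, 1.822]
force: [0.6, -0.7, -1.9]
width: 47.2
gripper_force: 62.6
```

>>> move_arm(targets="-1 0 0 2 0 0 0;-1 0 0 0 0 0 0;-1 0 0 0 0 0 0;-1 0 0 0 0 0 0")

```text
clock: 7.57
eef_pos: [579.1, 248.9, 106.7]
tool_rot: [3.139, 0.001, 1.815]
force: [-0.0, 0.7, -1.9]
width: 47.0
gripper_force: 62.4
```

Run:
```python
from h import *
b=grab('wrist','w5.png');s=read_state();print(s['eef_pos'],np.degrees(s['tool_rot']),s['force'])
print(proj(b,(575.2,253.8,88)),proj(b,(575.2,253.8,105+33)))
```

```text
[579.23506489 249.37379882 107.15226249] [1.79810395e+02 7.58115150e-03 1.04046969e+02] [ 1.65133469  0.45731091 -0.67176271]
[313.3510526  275.49491367] [312.47342336 326.44796471]
```

View pics/w5.png

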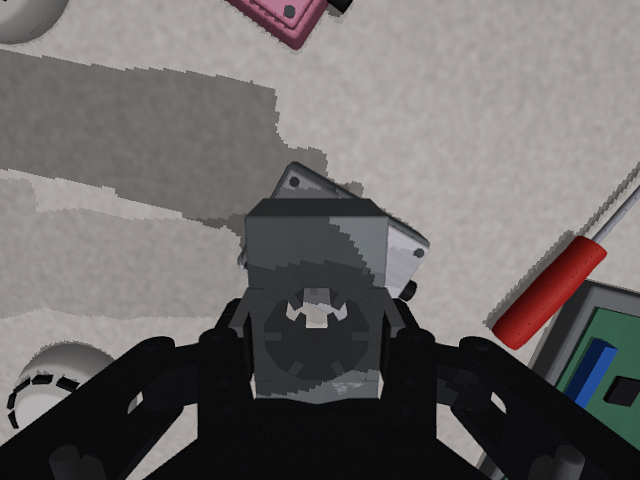

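Bore is at (318,337), and the shaft axis projects to about (312.5,326) at the lever's top. I shift by x +2 and y −2 mm and go down.

>>> move_arm(targets="-1 0.2 -0.2 0 0 0 0;-1 0 0 1 0 0 0;-1 0 0 1 0 0 0;-1 0 0 0.3 0 0 0;-1 0 0 0 0 0 0")

```text
clock: 8.03
eef_pos: [574.0, 251.2, 80.8]
tool_rot: [-3.139, 0.0, 1.818]
force: [0.4, -0.1, -1.6]
width: 47.4
gripper_force: 62.5
```

>>> move_arm(targets="-1 0 0 0.3 0 0 0;-1 0 0 0.3 0 0 0;-1 0 0 0 0 0 0")

```text
clock: 8.28
eef_pos: [574.6, 251.4, 75.7]
tool_rot: [-3.141, 0.0, 1.818]
force: [0.1, -0.4, -1.9]
width: 46.8
gripper_force: 62.5
```

>>> move_arm(targets="-1 0 0 0.4 0 0 0;-1 0 0 0.4 0 0 0;-1 0 0 0.4 0 0 0;-1 0 0 0.4 0 0 0;-1 0 0 0 0 0 0")

```text
clock: 8.7
eef_pos: [574.3, 251.3, 59.2]
tool_rot: [-3.14, 0.0, 1.818]
force: [-0.8, 0.4, -2.3]
width: 46.7
gripper_force: 62.5
```

>>> move_arm(targets="-1 0 0 0.3 0 0 0;-1 0 0 0.3 0 0 0;-1 0 0 0.3 0 0 0;-1 0 0 0.2 0 0 0;-1 0 0 0 0 0 0")

```text
clock: 9.12
eef_pos: [575.2, 251.6, 52.1]
tool_rot: [3.141, -0.001, 1.818]
force: [-6.0, -1.6, 19.8]
width: 47.1
gripper_force: 64.9
```

Contact at 20 N with the TCP at 52.1, as expected for home. Let go and back off.

>>> move_arm(targets="-1 0 0 -0.3 0 0 0;1 0 0 0 0 0 0;1 0 0 0 0 0 0;1 0 0 0 0 0 0;1 0 0 0 0 0 0")

```text
clock: 9.53
eef_pos: [574.9, 251.5, 51.9]
tool_rot: [-3.141, 0.0, 1.818]
force: [0.7, -0.3, -0.3]
width: 85.4
gripper_force: 0.0
```

>>> move_arm(targets="1 0 0 0 0 0 0;1 0 0 -2 0 0 0;1 0 0 -3 0 0 0;1 0 0 -4 0 0 0;1 0 0 -4 0 0 0")

```text
clock: 9.95
eef_pos: [574.2, 251.1, 182.7]
tool_rot: [-3.139, 0.001, 1.818]
force: [0.6, 0.5, -0.2]
width: 85.6
gripper_force: 0.0
```

>>> move_arm(targets="1 -4 0 -2 0 0 0;1 -3 0 0 0 0 0;1 0 0 0 0 0 0;1 0 0 0 0 0 0;1 0 0 0 0 0 0")

```text
clock: 10.37
eef_pos: [591.0, 186.8, 200.5]
tool_rot: [-3.141, -0.001, 1.818]
force: [-0.0, -0.1, -1.3]
width: 85.4
gripper_force: 0.0
```

Run:
```python
from h import *
b=grab('wrist');s=read_state();print(s['eef_pos'],s['force'],s['width'],s['clock'])
c=grab('scene')['color'][200:320,390:550]
w=cv2.resize(b['color'],(533,400));c=cv2.resize(c,(267,200))
o=np.zeros((400,800,3),np.uint8);o[:,:533]=w;o[:200,533:]=c
cv2.imwrite('pics/w6.png',o[:,:,::-1])
print([proj(b,(575.2,253.8,z))*.833 for z in(85,88)])
```

```text
[590.71852095 187.56485777 200.19706323] [-0.45875575  0.625402    0.03966835] 85.26874855102868 10.4167
[array([266.21456442, 120.99034477]), array([266.2412222 , 121.00789428])]
```

View pics/w6.png

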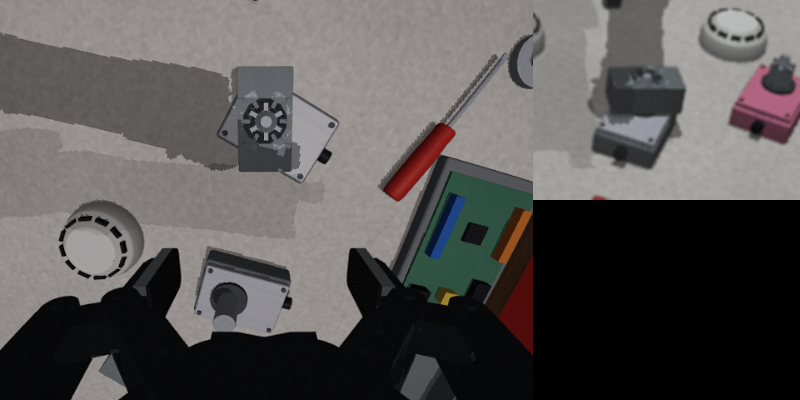

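The lever sits level on the splined shaft. The cone is centred in the meshed bore at (266,121) and stands just above the lever's top; the gripper is clear.

```bash
python3 -c "
from h import *
print(order.finish_job())"
```

```text
the job is handed in; nothing more can be done
None
```

The toothed lever was held and pressed home on the splined shaft (about 20 N at the shoulder), then released; the square lever was never touched, and I handed the job in at about 10.4 s without getting a verdict back.

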